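Dial off, try the lid of the parts cleaner and hold it open

TASK

Turn the parts cleaner's dial fully anticlockwise to its off stop. Then, before touching the orange release slide, pull up on the lid (it has an orange fin) to find out if it is caught; if it is, push the release slide fully across. Raise the lid about 45 degrees and finish while still holding it open there for me, leaving the other things on the bench where they are.

Things in the scene. Friction and masses are not known exactly. Their poses are not given: they have to be found in the camera images.
- cleaner: steel parts cleaner, fixed, empty and dry: 260 mm deep (x), 300 wide (y), 120 tall. Origin: centre of its underside; front is -x, z up. A flat deck 54 mm deep runs along the front, 120 mm up; behind it an aluminium lid, 196 x 296 mm, 8 thick, its top 129 mm above the bench when shut. A hidden catch inside may hold the lid; nothing outside shows whether it does.
- lid: the aluminium lid with its orange fin; origin on the middle of its hinge line; with the lid shut its axes are the cleaner's and the plate reaches 196 mm to -x, from 0 to 8 mm above the origin
- lid_angle (a joint): lid angle, rad: 0 shut, grows as the front edge lifts, stop at 1.15. It falls shut by its own weight (about 0.5 kg) from any angle. Caught, it comes up only about 0.045 rad (7 mm at the fin) and stops dead; free, it lifts all the way with 2 to 4 N at the fin.
- lid_hinge (a point): middle of the lid's hinge line, which runs along the cleaner's y axis near the back: 120 mm behind the cleaner's origin (+x) and 121 mm above the bench; axes as the cleaner's. Fixed.
- lid_fin (a point): orange upright fin on the lid near its front, turning with it: 36 mm along x, 14 mm thick along y, 40 mm tall; pinch it across the 14 mm (the cleaner's y) from above. Origin: the fin's centre, with the lid shut 160 mm in front of the hinge line, 28 mm above it and 20 mm above the lid's top. Axes as the cleaner's when shut.
- release (a joint): position of the catch release, m: 0 as found, 0.024 fully across. About 2 to 5 N moves it; it stays where it is left. Pushed fully across it frees the catch for good.
- release_grip (a point): centre of the orange release slide on the front deck, 13 mm above the deck: a block 24 mm along the cleaner's x, 22 along y, its top 25 mm above the deck. It slides 24 mm along the cleaner's +y, from the red dot to the green dot. As found 103 mm in front of the cleaner's origin and 70 mm to its +y side. Axes as the cleaner's.
- controller: blue control box of the cleaner, fixed, 110 x 100 mm, 60 mm tall, with the dial on its top; origin at the centre of its underside. It stands to the left or to the right of the cleaner.
- dial (a joint): angle of the dial, rad: 0 = off, at its anticlockwise end stop; grows clockwise seen from above to 2.6. Stiff (about 0.04 N m), stays where it is left. At 0 the white mark points to the red dot.
- dial_grip (a point): on the dial's upright axis, 97 mm above the bench, where to grip: the black dial has a bar grip 42 mm long, 14 thick, from 66 to 104 mm above the bench, on a disc 44 mm across, its top 74 mm above the bench. Turns with the dial: x along the bar (white pointer mark at its -x end), y across it, z up.
- tray: grey open tray with sockets, fixed, 120 x 100 mm, 30 mm tall, bystander on the side of the cleaner where the control box is not; origin at the centre of its underside
- screwdriver: loose screwdriver lying on the bench, bystander; origin under its middle
- wrench: loose steel wrench lying on the bench, bystander; origin under its middle
- socket: loose dark deep socket standing upright, 28 mm across, 50 mm tall, bystander; origin at the centre of its underside
- bearing: loose steel bearing ring lying flat, 52 mm across, 15 mm tall, bystander; origin at the centre of its underside
- spray: loose red spray can standing, 60 mm across, 190 mm tall, bystander; origin at the centre of its underside
- oil: loose yellow oil bottle standing, 70 mm across, 200 mm tall, bystander; origin at the centre of its underside
There are look-alikes about, which are no part of the job. Leave any turquoise look-alike of the controller alone.

How it is judged:
On the way, in this order (a step that is already met when the one before it is completed fails the run):
1. the dial is turned off, to its anticlockwise stop (value of joint dial below 0.1 rad), for 0.2 s.
2. the lid is pulled up by the fingers to try it, with the release not yet touched (value of joint lid_angle above 0.02 rad and value of joint release below 0.005 m and contact force between the fingers and lid above 0.5 N), for 0.1 s.
At the end, for the whole second after the job is handed in: The dial is within 0.1 rad of its off stop, and the lid is held still by the fingers, open between 0.6 and 1.1 rad (34 to 63 degrees) (value of joint dial below 0.1 rad and value of joint lid_angle between 0.6 and 1.1 rad and velocity of joint lid_angle between -0.1 and 0.1 rad/s and contact force between the fingers and lid above 0.5 N); the arm keeps its last pose, push and grip.
It fails at once if a bystander on the bench is shifted by more than 30 mm (distance of any of screwdriver, wrench, socket, bearing, spray, oil from where it was at the start of the episode above 0.03 m).
It also fails if it takes over 72 s, if anything falls off the work surface, if the arm or the gripper's body presses on something with over 40 N, if the wrist force passes 120 N, or if a joint passes its speed limit or range.

ROBOT

A 6-joint arm with a two-finger parallel gripper is mounted at the origin on the work surface. World frame = base frame: x ahead of the robot, y to its left, z up, the work surface at z = 0. Lengths are in m, angles in rad, forces in N, time in s.
With the tool pointing down it reaches from about 0.2 to 0.875 m from the base axis. Payload 3.4 kg.
Tool frame: the origin (TCP) lies between the finger pads; the fingertips stand 25 mm ahead of it and the grasp point (between the pads) lies 6 mm ahead of it (r.nose_length is the z of the fingertips in the tool frame, in m); z points along the fingers, y is the line along which they close (so a half turn about z gives the same grasp; the last joint's range is limited). The gripper opens to 94 mm and grips with 3 to 60 N. Pads are 16 mm wide; open, the fingers measure 119 mm over their backs; the gripper's body (75 mm by 177 mm) begins 78 mm behind the grasp point.
Start: joints at [1.07, 0.276, 1.505, -0, 1.361, -0.121], TCP at [0.213, 0.534, 0.23] pointing down, gripper open.
Joint ranges: [-2.89, 2.89], [-0.75, 2.08], [0.22, 2.7], [-1.18, 4.32], [0.11, 2.71], [-2.7, 2.7]. Speed limits (rad/s): [2.57, 2.57, 3.14, 3.14, 3.14, 3.14].

INTERFACE

Orientations are given as a unit quaternion [w, x, y, z].
In Python, from plant import r, gripper_to, inverse_kinematics, vision, models, telemetry gives the robot as it stands. Calls block until the motion is done:
- r.move_to(position, orientation): joint-space move of the TCP to a pose.
- r.move_l(position, rot=None, vel=0.15, guard=None): straight line of the TCP; rot=None keeps the orientation; vel is the mean speed in m/s. With guard (N) it stops when the force on the tool has changed by that much, and returns True; else False.
- r.movej(angles): joint-space move.
- gripper_to(opening, f_grip=None): finger opening in m; f_grip is the grip in N (None keeps the last); returns when the fingers have stopped.
- r.hold(seconds).
- inverse_kinematics(position, orientation): joint angles nearest the present ones, or None.
- vision.snapshot(name): name is "scene" or "top"; returns the picture (480x640x3 uint8, red, green, blue); there is no depth.
- vision.get_calibration(name): a dict with "fx", "fy", "cx", "cy" (pixels), "position" and "orientation" of the camera in the world. Camera axes: x right, y down, z forward; pixel columns grow to the right and rows downward; lengths in m; the calibration is good to about 2 mm. A picture is of the moment at which its call begins. get_calibration takes no time and is no camera call.
A pose or a line that the arm cannot do raises r.PlanningError and nothing moves.
- r.sign_off(): hands the job in; it is judged then, once.
Trained networks look in the newest picture that a camera, given by its name, has taken for a name from the list of things; names that differ only in an ending like _2 or _b are one class to them, and where a whole thing is asked for, a point or a joint stands for the part that bears it (a point fixed in the world has none). Each returns a list of dicts, best first, with "score" (0 to 1); they miss things now and then, are a little off and sometimes report something else, mostly with a low value. They report only what shows in the picture. A call takes as long as a camera call. They do not tell look-alikes from the thing itself.
- models.boxes_of(thing, camera): "at" ([x, y, z] in m, in world coordinates, good to about 4 mm: the middle of the surface that is visible of it).
- models.regions_of(thing, camera): "pixels" (480x640 bool, what is visible of it).
- models.mark_of(thing, camera): "at" ([x, y, z] in m, in world coordinates, good to about 4 mm: a listed point, or the origin of a listed thing).
Readings, each from a call of its own:
- telemetry.current_t(): time.
- telemetry.current_joints(): joint angles.
- telemetry.current_dq(): joint speeds.
- telemetry.current_joint_efforts(): joint torques, N m.
- telemetry.current_ee_pos(): TCP position.
- telemetry.current_tool_rot(): TCP orientation.
- telemetry.current_wrist_force(): force on the tool from outside, world axes, zero at the start.
- telemetry.current_torque(): the same for the moment, N m.
- telemetry.current_opening(): finger opening in m.
- telemetry.current_finger_force(): force on a finger pad.
Only numpy, scipy, OpenCV 4.12 (cv2) and the standard library are available. Lean on these libraries where they do the work, as an engineer would, in place of code of your own. Each camera call takes 0.05 s, during which the arm holds its last target. There are 200 camera calls.

## Working session

There is one attempt and no reset: what is moved stays moved. The work goes in short steps, each a Python script; the robot and the scene stay as the last script left them, time stands still between calls to the robot, and variables do not carry over. Pictures are saved under pics/ and viewed, at most 10 in all, crops included, and the job is handed in when it is done.

```bash
mkdir -p pics; ls
python3 - <<'E'
from plant import r, vision, models, telemetry
import cv2, numpy as np
for c in ("scene","top"):
    im=vision.snapshot(c); cv2.imwrite(f"pics/{c}0.png",im[:,:,::-1]); k=vision.get_calibration(c); print(c,{a:np.round(b,4) for a,b in k.items()})
for c in ("top","scene"):
  for n in ["cleaner","controller","dial_grip","lid_fin","lid_hinge","release_grip","tray","spray","oil","socket","bearing","wrench","screwdriver"]:
    print(c,n,[(np.round(d["at"],3).tolist(),round(d["score"],2)) for d in models.mark_of(n,c)][:3])
print(telemetry.current_t())
E
```

```text
pics
scene {'fx': np.float64(466.3418), 'fy': np.float64(466.3418), 'cx': np.float64(310.6754), 'cy': np.float64(242.293), 'position': array([ 0.9608, -0.5183,  0.9006]), 'orientation': array([-0.3437,  0.8775,  0.313 , -0.1181])}
top {'fx': np.float64(498.7118), 'fy': np.float64(498.7118), 'cx': np.float64(316.0832), 'cy': np.float64(240.6639), 'position': array([0.4387, 0.0466, 1.3297]), 'orientation': array([-0.0202,  0.7119, -0.7012,  0.0344])}
top cleaner [([0.613, 0.024, 0.002], 0.64), ([0.467, 0.34, 0.099], 0.29)]
top controller [([0.47, 0.341, -0.002], 0.97), ([0.31, 0.469, -0.0], 0.65)]
top dial_grip [([0.469, 0.34, 0.1], 0.82), ([0.31, 0.464, 0.097], 0.57)]
top lid_fin [([0.571, 0.021, 0.147], 0.77), ([0.616, 0.024, 0.0], 0.58)]
top lid_hinge [([0.73, 0.04, 0.124], 0.92), ([0.496, 0.082, 0.131], 0.43), ([0.434, -0.359, 0.002], 0.31)]
top release_grip [([0.502, 0.08, 0.131], 0.39)]
top tray [([0.436, -0.361, 0.002], 0.62)]
top spray [([0.684, 0.358, -0.0], 0.67)]
top oil [([0.681, -0.389, -0.005], 0.76), ([0.73, 0.044, 0.125], 0.73)]
top socket [([0.286, 0.3, -0.001], 0.55)]
[... 208 characters left out ...]
, 0.336, -0.002], 0.69), ([0.309, 0.468, -0.004], 0.64)]
scene dial_grip [([0.312, 0.468, 0.096], 0.72), ([0.472, 0.338, 0.101], 0.52)]
scene lid_fin [([0.574, 0.021, 0.148], 0.58)]
scene lid_hinge [([0.733, 0.042, 0.12], 0.78), ([0.431, -0.359, -0.004], 0.53)]
scene release_grip [([0.502, 0.08, 0.132], 0.63)]
scene tray [([0.433, -0.358, -0.002], 0.75)]
scene spray [([0.68, 0.355, -0.001], 0.93)]
scene oil [([0.678, -0.39, -0.001], 0.82), ([0.385, 0.122, 0.007], 0.59), ([0.614, 0.028, -0.001], 0.36)]
scene socket [([0.291, 0.304, 0.001], 0.42)]
scene bearing [([0.269, -0.286, -0.003], 0.84), ([0.677, -0.392, 0.002], 0.73)]
scene wrench []
scene screwdriver [([0.383, -0.118, 0.0], 0.65)]
1.4
```

View pics/top0.png

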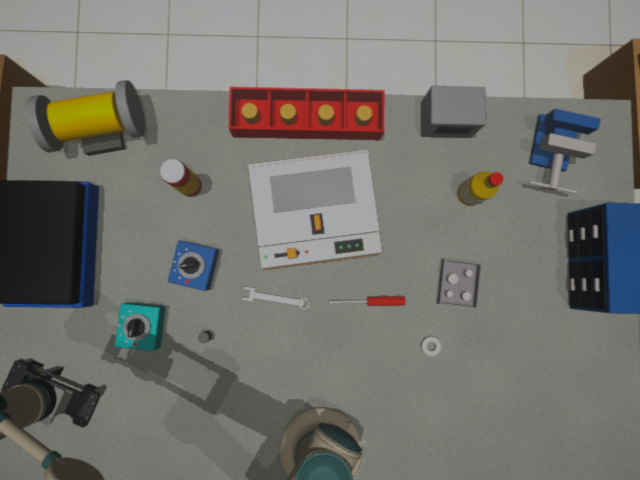

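View pics/scene0.png

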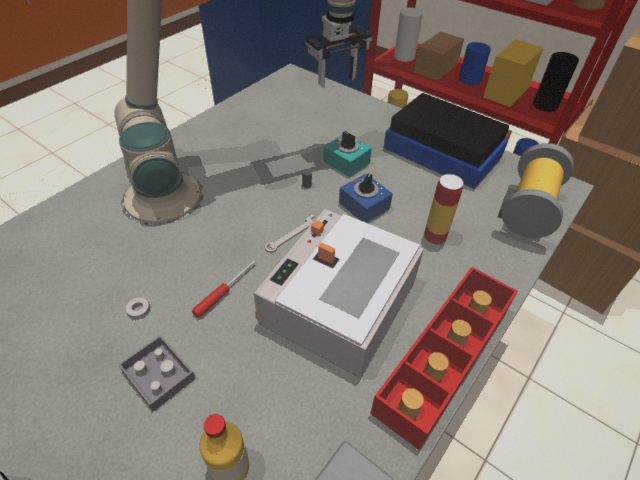

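The top view shows the blue control box at pixel (192,265) and its turquoise look-alike at (140,327). The cleaner is at (315,210), with its fin at (317,222) and its release at (292,253). Two things could pass for the dial: the blue box's at (190,264) and the turquoise one's at (136,327). I choose the blue one and will check it in a close crop.

Run:
```python
import cv2, numpy as np
a=cv2.imread("pics/top0.png"); b=cv2.imread("pics/scene0.png")
A=cv2.resize(a[235:295,160:220],(400,400),interpolation=cv2.INTER_CUBIC)
B=cv2.resize(b[165:225,335:395],(400,400),interpolation=cv2.INTER_CUBIC)
cv2.imwrite("pics/crop1.png",np.hstack([A,B]))
```

```text
(no output)
```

View pics/crop1.png

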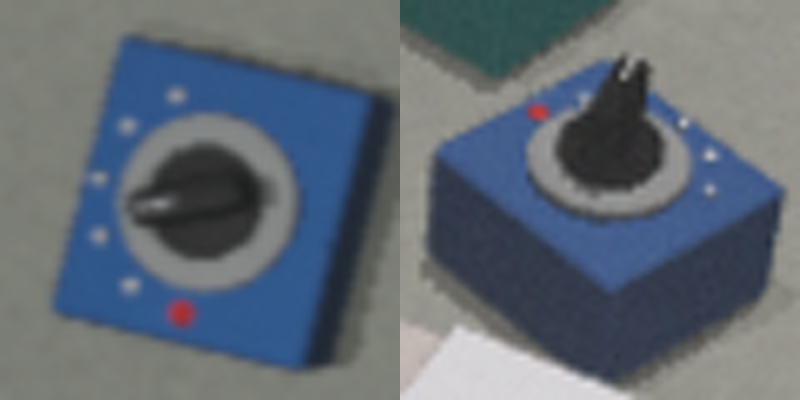

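The crop confirms the blue box. The dial's mark points left at crop (135,207) and the red dot is at (181,313), so it needs about 70° anticlockwise. Next I'll compute the geometry and check reach.

```bash
cat > h.py <<'E'
from plant import r, gripper_to, inverse_kinematics, vision, models, telemetry as T
import numpy as np
from scipy.spatial.transform import Rotation as R
def quat(Rm): q=Rm.as_quat(); return [q[3],q[0],q[1],q[2]]
def down(yaw,tilt=0):   # tool x along yaw heading, pointing down; tilt: turn with lid about cleaner y
    return R.from_euler('z',yaw)*R.from_euler('y',tilt)*R.from_euler('x',np.pi)
def px(c,u,v,z):
    k=vision.get_calibration(c); q=k["orientation"]
    d=R.from_quat([q[1],q[2],q[3],q[0]]).apply([(u-k["cx"])/k["fx"],(v-k["cy"])/k["fy"],1])
    p=np.array(k["position"]); return p+d*(z-p[2])/d[2]
YAW=0.138; C=np.array([0.6135,0.0262,0]); H=np.array([0.7315,0.0427,0.121])
F=np.array([0.5725,0.021,0.149])
cz=R.from_euler('z',YAW)
def fin(a,off=0): # point on fin axis 'off' above centre at lid angle a
    return H+cz.apply(R.from_euler('y',a).apply([-0.16,0,0.028+off]))
def tcp(g,Rm): return np.asarray(g)-0.006*Rm.as_matrix()[:,2]   # TCP for grasp point g
E
python3 - <<'E'
from h import *
f=lambda u,v,z: px("top",160+u/400*60,235+v/400*60,z)
m=f(130,208,.104); e=f(262,190,.104); red=f(181,313,.06); c=f(207,200,.066)
print(m,e,red,c)
ang=lambda v:np.arctan2(v[1],v[0])
print("mark",ang(m-e),"mark from c",ang(m-f(0,0,.104)*0-np.array([.470,.339,.104])),"red",ang(red-np.array([.470,.339,.06])))
# cleaner front top edge ends
a=px("top",262,268,.0);b=px("top",381,253,.0); print("edge yaw",np.arctan2(-(b-a)[0]*-1,-(b-a)[1]*-1)) ; print(a,b)
print(fin(0),F)
for yaw in (YAW,YAW+np.pi,YAW-np.pi):
  for tilt in (0,.3,.5,.8):
    q=inverse_kinematics(tcp(fin(.8,.003),down(yaw,tilt)),quat(down(yaw,tilt)*(R.identity()))) if yaw==YAW else inverse_kinematics(tcp(fin(.8,.003),down(YAW,tilt)),quat(down(YAW,tilt)*R.from_euler('z',np.pi)))
    print(round(yaw,2),tilt,None if q is None else np.round(q,2))
E
```

```text
[0.46581199 0.35536007 0.104     ] [0.47311807 0.30744561 0.104     ] [0.42736492 0.34583692 0.06      ] [0.47010137 0.33609796 0.066     ]
mark 1.7221126705598808 mark from c 1.8214046528170227 red 2.982587436884731
edge yaw 3.001244128524102
[0.46656819 0.16334119 0.        ] [ 0.51134932 -0.15363196  0.        ]
[0.5730211  0.02069002 0.149     ] [0.5725 0.021  0.149 ]
0.14 0 [-0.06  0.37  1.29 -0.    1.49  1.37]
0.14 0.3 [-0.03  0.55  1.02 -0.05  1.86  1.39]
0.14 0.5 [-0.02  0.68  0.85 -0.09  2.1   1.39]
0.14 0.8 [-0.    0.87  0.62 -0.16  2.44  1.35]
3.28 0 [-0.06  0.37  1.29 -0.    1.49 -1.77]
3.28 0.3 [-0.03  0.55  1.02 -0.05  1.86 -1.75]
3.28 0.5 [-0.02  0.68  0.85 -0.09  2.1  -1.75]
3.28 0.8 [-0.    0.87  0.62 -0.16  2.44 -1.79]
-3.0 0 [-0.06  0.37  1.29 -0.    1.49 -1.77]
-3.0 0.3 [-0.03  0.55  1.02 -0.05  1.86 -1.75]
-3.0 0.5 [-0.02  0.68  0.85 -0.09  2.1  -1.75]
-3.0 0.8 [-0.    0.87  0.62 -0.16  2.44 -1.79]
```

Run:
```python
from h import *
D=np.array([.470,.339,.098]); h0=1.75
P=lambda z,h:(tcp([D[0],D[1],z],down(h)),quat(down(h)))
gripper_to(0.07,25)
r.move_to(*P(.17,h0)); r.move_l(P(.098,h0)[0],vel=.08,guard=15)
print(T.current_ee_pos())
gripper_to(0.0,25); print("open",T.current_opening(),T.current_finger_force())
for h in np.append(np.arange(h0+.3,2.9,.3),[2.98,3.06,3.14]):
    r.move_to(*P(.098,h)); print(round(h,2),np.round(T.current_torque(),3),np.round(T.current_wrist_force(),1))
print(T.current_t())
im=vision.snapshot("scene"); import cv2
cv2.imwrite("pics/s1.png",cv2.resize(im[120:240,300:440,::-1],(700,600),interpolation=cv2.INTER_CUBIC))
```

```text
[0.47046369 0.33925136 0.10450704]
open 0.013762756796571338 24.8507559299469
2.05 [-0.16   0.623  0.081] [-3.6 -0.9  2.7]
2.35 [-0.369  0.838  0.026] [-5.  -2.   4.9]
2.65 [-0.597  0.924  0.036] [-5.8 -3.   5.3]
2.98 [-0.779  0.97  -0.563] [-4.5 -5.3  6. ]
3.06 [-0.854  1.074 -0.559] [-5.7 -5.   6. ]
3.14 [-0.839  1.036 -0.701] [-6.5 -4.7  5.7]
7.2583
```

View pics/s1.png

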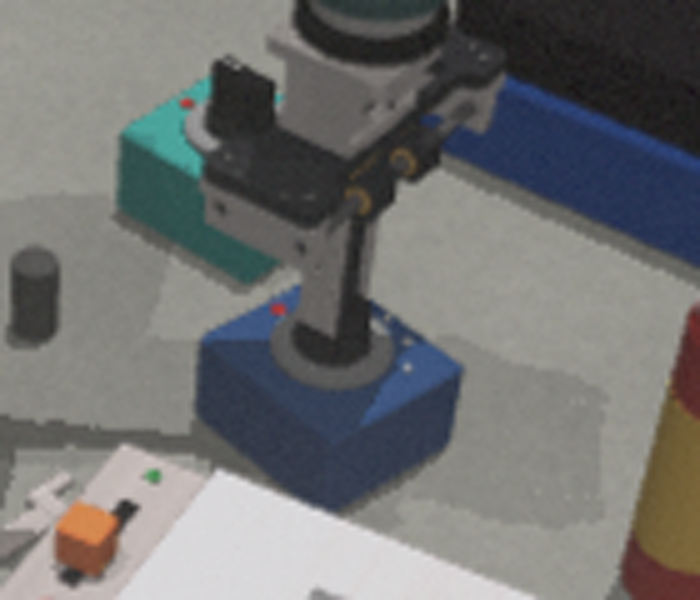

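The hand is on the blue dial. The moment jumped to about -0.6 N m near heading 2.98, so the dial is at its stop. I'll release it, check with the top camera, and then try the lid.

Run:
```python
from h import *
import cv2
r.hold(.3); gripper_to(0.06,25)
p=np.array(T.current_ee_pos()); r.move_l(p+[0,0,.12],vel=.2)
r.move_to(tcp(fin(0)+[0,0,.15],down(YAW)),quat(down(YAW)))
im=vision.snapshot("top")
print("fin",[(np.round(d["at"],3),round(d["score"],2)) for d in models.mark_of("lid_fin","top")][:2])
cv2.imwrite("pics/t1.png",cv2.resize(im[140:300,160:400,::-1],(800,533),interpolation=cv2.INTER_CUBIC)); print(T.current_t(),T.current_joints())
```

```text
fin [(array([0.576, 0.021, 0.154]), 0.61)]
11.35 [-8.45883618e-02  2.42231323e-01  1.37049433e+00  1.26700264e-04
  1.52924232e+00  1.34733769e+00]
```

View pics/t1.png

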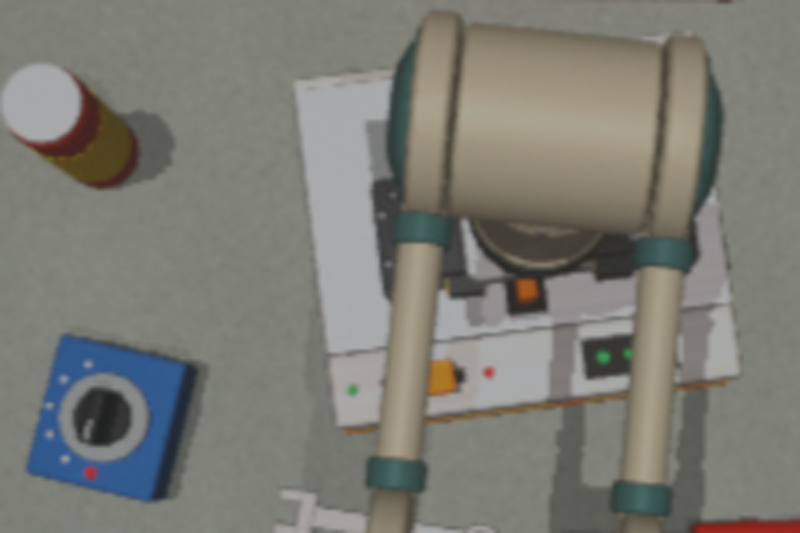

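The fin and release look untouched. The mark at (88,433) may be short of the red dot at (91,473), so I'll zoom in on the dial.

Run:
```python
from h import *
import cv2
im=vision.snapshot("top")[235:295,160:220,::-1]; im2=vision.snapshot("scene")[165:225,335:395,::-1]
f=lambda i:cv2.resize(np.ascontiguousarray(i),(400,400),interpolation=cv2.INTER_CUBIC)
g=lambda i:cv2.convertScaleAbs(i,alpha=1.6,beta=0)
cv2.imwrite("pics/t2.png",np.hstack([g(f(im)),g(f(im2))]))
```

```text
(no output)
```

View pics/t2.png

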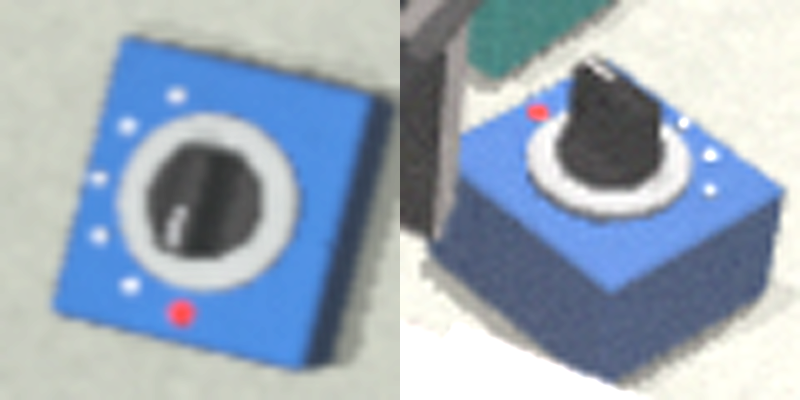

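The mark's direction is about 17° from vertical against 13° for the red dot, seen with parallax, so the dial is at its off stop. Now the pull test on the lid.

Run:
```python
from h import *
q=quat(down(YAW))
print(r.move_l(tcp(fin(0,.004),down(YAW)),vel=.12,guard=12))
gripper_to(0.0,40); print("open",T.current_opening(),T.current_finger_force(),T.current_ee_pos(),T.current_wrist_force())
p=np.array(T.current_ee_pos()); f0=np.array(T.current_wrist_force())
for dz in (.002,.004,.006,.008,.010):
    s=r.move_l(p+[0,0,dz],vel=.02,guard=22); r.hold(.1)
    print(dz,s,np.round(np.array(T.current_ee_pos())-p,4),np.round(np.array(T.current_wrist_force())-f0,1),T.current_opening())
    if s: break
r.hold(.2); print(T.current_t())
```

```text
False
open 0.014126049073736643 39.995532631874084 [0.5730136  0.02070278 0.15898683] [-0.45044019  0.35665501  0.62517342]
0.002 False [0.0003 0.0001 0.0014] [ 4.6 -0.4 -6.5] 0.013847862377988865
0.004 False [0.0007 0.0001 0.0037] [ 5.7  0.7 -7. ] 0.013575578211276498
0.006 False [0.0011 0.0002 0.0058] [ 6.4  0.1 -7.4] 0.013606959899220382
0.008 False [0.0013 0.0002 0.0074] [  6.5   0.9 -10.1] 0.013566336229140436
0.01 False [0.0013 0.0002 0.0076] [  9.7   1.3 -18.8] 0.014062381356012987
15.5417
```

The pull is clear: the lid came up about 7.5 mm and then the force jumped to 19 N, so it is caught. I'll lower it and work the release.

Run:
```python
from h import *
Rm=down(YAW)
p=np.array(T.current_ee_pos())
r.move_l(tcp(fin(0,.004),Rm)+[0,0,.001],vel=.04); gripper_to(0.06,25)
r.move_l(tcp(fin(0,.0)+[0,0,.08],Rm),vel=.2)
S=C+cz.apply([-.103,.07,.135]); S[2]=.142   # tips at ~.123
S[2]=.143
r.move_l(tcp(S+[0,0,.07],Rm),vel=.2)
print(r.move_l(tcp(S,Rm),vel=.1,guard=10),S)
f0=np.array(T.current_wrist_force())
gripper_to(0.0,25); print("open",T.current_opening(),T.current_finger_force(),np.array(T.current_wrist_force())-f0)
a=np.array(T.current_ee_pos())
for d in (.008,.016,.022,.025,.028):
    s=r.move_l(tcp(S,Rm)+cz.apply([0,d,0]),vel=.04,guard=30); r.hold(.05)
    print(d,s,np.round(cz.inv().apply(np.array(T.current_ee_pos())-a),4),np.round(cz.inv().apply(np.array(T.current_wrist_force())-f0),1))
    if s: break
print(T.current_t())
```

```text
False [0.50184984 0.08136559 0.143     ]
open 0.02162174711540877 24.99088078737259 [-2.13462689 -0.18831125  1.14601269]
0.008 False [-0.      0.0083 -0.    ] [-1.6 -1.2  2. ]
0.016 False [-0.0001  0.0166 -0.    ] [-3.8  0.   3.2]
0.022 False [-0.0001  0.0225 -0.    ] [-3.6 -0.1  5. ]
0.025 False [-0.0001  0.0239  0.    ] [-3.7 -5.   4.4]
0.028 False [-0.0001  0.0241 -0.    ] [ -4.1 -11.2   4.2]
21.2
```

The slide is at its stop after 24 mm of travel. Now to regrip the fin and raise the lid along its arc.

Run:
```python
from h import *
Rm=down(YAW)
gripper_to(0.06,25)
p=np.array(T.current_ee_pos()); r.move_l(p+[0,0,.08],vel=.2)
r.move_l(tcp(fin(0)+[0,0,.08],Rm),vel=.2)
print(r.move_l(tcp(fin(0,.004),Rm),vel=.12,guard=12))
gripper_to(0.0,40); print("open",T.current_opening())
f0=np.array(T.current_wrist_force())
for a in np.arange(.05,.81,.05):
    Ra=down(YAW,a)
    s=r.move_l(tcp(fin(a,.004),Ra),rot=quat(Ra),vel=.06,guard=30)
    print(round(a,2),s,np.round(np.array(T.current_wrist_force())-f0,1),round(T.current_opening(),4))
    if s: break
r.hold(.3); print(T.current_ee_pos(),tcp(fin(.8,.004),down(YAW,.8)),T.current_finger_force(),T.current_t())
import cv2
cv2.imwrite("pics/s3.png",vision.snapshot("scene")[:,:,::-1])
print([(np.round(d["at"],3),d["score"]) for d in models.mark_of("lid_fin","scene")],fin(.8))
```

```text
False
open 0.01380424651867389
0.05 False [-1.8  1.5 -0.1] 0.0138
0.1 False [-1.5  1.6 -0.8] 0.0138
0.15 False [-2.   1.6 -0.8] 0.0136
0.2 False [-1.5  0.7 -0.8] 0.0138
0.25 False [-1.4  1.7 -1.5] 0.0139
0.3 False [-1.9  2.8 -1.2] 0.0137
0.35 False [-2.4  2.8 -1.6] 0.0138
0.4 False [-3.4  2.6 -0.7] 0.0139
0.45 False [-3.4  3.2 -0.5] 0.0139
0.5 False [-3.9  3.6 -1.2] 0.0137
0.55 False [-3.1  3.8 -1.6] 0.0136
0.6 False [-3.9  3.8 -0.5] 0.0137
0.65 False [-4.6  5.1 -0.4] 0.0137
0.7 False [-3.7  4.6 -0.5] 0.0139
0.75 False [-3.7  6.5  0.2] 0.0136
0.8 False [-4.1  5.5  0.2] 0.0138
[0.64780474 0.03159961 0.26235944] [0.64808707 0.03111538 0.26225183] 39.99025583267212 29.6333
[(array([0.643, 0.029, 0.254]), 0.96)] [0.6409817  0.03012857 0.25528476]
```

View pics/s3.png

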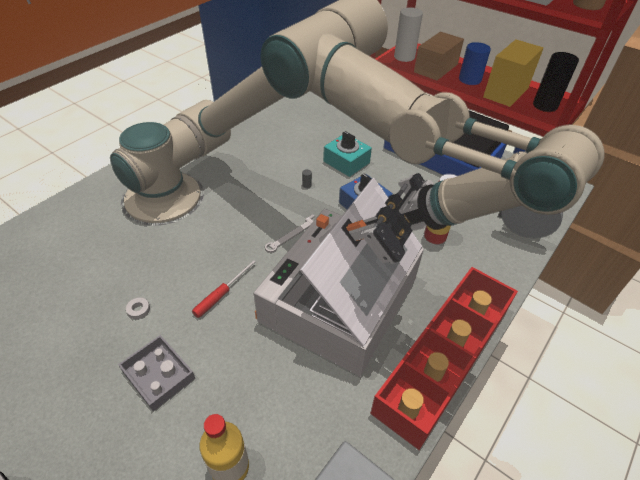

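The picture shows the lid open about 45° with the fin gripped near (360,228). The bystanders are where they were: screwdriver (225,288), wrench (290,235), bearing (138,308) and socket (307,180). Handing in.

```bash
python3 -c "
from h import *
print(r.sign_off())"
```

```text
the job is handed in; nothing more can be done
None
```

The job is handed in: the dial is at its off stop, the lid was caught when I pulled on it, so I pushed the release fully across, and the arm is now holding the lid open at about 0.8 rad (45°) with the other things on the bench left in place.

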